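# Load washed resin prints into their curing dishes

## Task

Put the four resin prints that have a round or a square foot into the curing dishes, the tallest print first and then on down to the shortest: round foot in a round dish, square foot in a square one, large foot in a large dish, small foot in a small one, each standing flat and upright on the dish's floor and let go before the next is fetched. Leave the two three-legged prints where they stand, and do not knock any print over.

Things in the scene. Friction and masses are not known exactly. Their poses are not given: they have to be found in the camera images.
- square_small_mid (a point): Milky pale resin print, loose on the bench (top at z = 0): centre, half-way up, of the tallest print: square flat foot 40 x 40 x 6 mm with a square column 24 x 24 mm standing on its middle, 86 mm high in all, about 70 g. x and y run along the sides of foot and column, z up. Pick it by the column, above the wider foot. Hair-fine struts (look only) lean on the column up to 22 mm.
- round_large_mid (a point): Milky pale resin print, loose on the bench (top at z = 0): centre, half-way up, of the second tallest print: round flat foot 62 mm across and 6 mm thick with a round column 40 mm across on its middle, 72 mm high in all, about 125 g. z up. Pick it by the column, above the wider foot.
- round_small_mid (a point): Milky pale resin print, loose on the bench (top at z = 0): centre, half-way up, of the third tallest print: round flat foot 40 mm across and 6 mm thick with a round column 26 mm across on its middle, 58 mm high in all, about 65 g. z up. Pick it by the column, above the wider foot.
- square_large_mid (a point): Milky pale resin print, loose on the bench (top at z = 0): centre, half-way up, of the shortest of the four prints: square flat foot 62 x 62 x 6 mm with a square column 38 x 38 mm on its middle, 44 mm high in all, about 95 g. x and y run along the sides of foot and column, z up. Pick it by the column, above the wider foot.
- tripod_a_mid (a point): One of two alike prints that stay: same milky resin, three-legged, the foot a flat three-armed star (arms reach 34 mm from the axis, 11 mm wide, 6 mm thick) with a round column 22 mm across, 50 mm high in all. Point at its centre, half-way up; z up. Prints stand at least 85 mm apart (centres); loose clutter among them is under 30 mm high.
- tripod_b_mid (a point): One of two alike prints that stay: same milky resin, three-legged, the foot a flat three-armed star (arms reach 34 mm from the axis, 11 mm wide, 6 mm thick) with a round column 22 mm across, 50 mm high in all. Point at its centre, half-way up; z up.
- dish_square_small_floor (a point): Small square curing dish of steel, fixed to the bench: flat floor 60 x 60 mm inside, 3 mm wall, floor 4 mm and rim 10 mm above the bench. Point at the middle of the floor's upper face; x and y run along its sides, z up.
- dish_round_large_floor (a point): Large round curing dish of steel, fixed to the bench: flat floor 84 mm inside, 3 mm wall, floor 4 mm and rim 10 mm above the bench. Point at the middle of the floor's upper face; z up.
- dish_round_small_floor (a point): Small round curing dish of steel, fixed to the bench: flat floor 60 mm inside, 3 mm wall, floor 4 mm and rim 10 mm above the bench. Point at the middle of the floor's upper face; z up.
- dish_square_large_floor (a point): Large square curing dish of steel, fixed to the bench: flat floor 84 x 84 mm inside, 3 mm wall, floor 4 mm and rim 10 mm above the bench. Point at the middle of the floor's upper face; x and y run along its sides, z up.
Things that resemble listed ones, but are neither listed nor needed, are in the scene too. Leave any orange look-alike of the part that bears square_small_mid alone. What is shaped like the part that bears square_large_mid but green or red is not meant.

How it is judged:
By the outcome, as a careful person would: the job done as asked, in the order asked, and still so for the second after the job is handed in, with the robot touching nothing.
It also fails if it takes over 96 s, if anything falls off the work surface, if the arm or the gripper's body presses on something with over 40 N, if the wrist force passes 120 N, or if a joint passes its speed limit or range.

## Robot

A 7-joint arm with a two-finger parallel gripper is mounted at the origin on the work surface. World frame = base frame: x ahead of the robot, y to its left, z up, the work surface at z = 0. Lengths are in mm, angles in rad, forces in N, time in s.
With the tool pointing down it reaches from about 350 to 900 mm from the base axis. Payload 19.9 kg.
Tool frame: the origin (TCP) lies at the very end of the fingers, on their centre line; the grasp point (between the pads) lies r.grasp_offset behind it (r.grasp_offset is the distance from the TCP to the grasp point, in mm); z points along the fingers, y is the direction in which the jaws open and shut (so a half turn about z gives the same grasp; the last joint's range is limited). The gripper opens to 85 mm and grips with 20 to 120 N. Pads are 22 mm wide; open, the fingers measure 114 mm over their backs; the gripper's body (76 mm by 85 mm) begins 54 mm behind the grasp point. The pads swing forward as they close: fully open they stand 13 mm farther back than shut.
Start: joints at [-1.331, 0.417, -0.01, 1.614, 0.005, 1.111, -0.053], TCP at [173.192, 600.505, 231.26] pointing down, gripper open.
Joint ranges: [-2.81, 2.81], [-0.39, 2.02], [-1.27, 1.25], [0.06, 2.57], [-1.19, 4.33], [0.19, 2], [-2.82, 2.82]. Speed limits (rad/s): [1.89, 1.89, 2.39, 2.39, 3.01, 3.01, 3.01].

## Interface

Orientations are given as a rotation vector (axis times angle).
In Python, from rig import r, optics gives the robot as it stands.
- The arm moves only by the shell command python3 -m jog 'ROWS'. ROWS is JSON, a list of rows, each a list of 7 numbers: the shift along the tool's x, y, z in cm, then the turn, a rotation vector about the tool's x, y, z in rad, then the closure, from -1 (fully open) to 1 (shut). In form: [[dx, dy, dz, ax, ay, az, claw], ...]. A call has exactly 10 rows; each row shifts and turns the commanded pose from where the row before left it, along the tool's axes as they then stand; what a row does not reach is not made up. A row lasts 1/8 s, in which the tool goes at most 62.5 mm and 10.7 degrees, less where a joint would pass 70% of its speed; a pose out of reach is approached as far as the arm can. A call with a gripper value outside its range is refused whole. The fingers move at their own pace and stop on an object; the grip force is fixed at half the most. Time passes only in rows, so rows that do not move let the fingers close, or fill a call up. It gives the time, the measured TCP pose, the force and the opening at its end, in the units of the state.
- r.get_state(): the state, without advancing time (a new reading comes with each control period).
- optics.grab_frame(name): name is "side" or "top" or "wrist"; returns (picture, depth): 480x640x3 uint8, red, green, blue; 480x640 float32, mm along the optical axis (not along the pixel's ray), 0 where there is no reading.
- optics.camera_model(name): a dict with "fx", "fy", "cx", "cy" (pixels), "dist_coeffs" ([k1, k2, p1, p2, k3] as OpenCV has them; the pictures are not rectified), "origin" and "attitude" of the camera in the world; the wrist camera has in their place "T_tool_cam" (4x4, takes a point from camera to tool coordinates, whose origin is the TCP and whose axes are the flange's). Camera axes: x right, y down, z forward; pixel columns grow to the right and rows downward; lengths in mm; the calibration is good to about 2 mm. A picture is of the moment at which its call begins: read the wrist's pose just before it. camera_model takes no time and is no camera call.
- r.finish_job(): hands the job in, once; it reports no verdict.
The state is a dict: "t": time; "joint_positions": joint angles; "joint_vel": joint speeds; "tau": joint torques, N m; "ee_pos": TCP position; "tool_rot": TCP orientation; "wrist_force": force on the tool from outside, world axes, zero at the start; "torque": the same for the moment, N m; "gripper_width": finger opening in mm.
Only numpy, scipy, OpenCV 4.12 (cv2) and the standard library are available. Lean on these libraries where they do the work, as an engineer would, in place of code of your own. Each camera call takes 0.05 s, during which the arm holds its last target.

## Working session

There is one attempt and no reset: what is moved stays moved. The work goes in short steps, Python scripts to look and compute and a shell command to move; the robot and the scene stay as the last step left them, time stands still between calls to the robot, and variables do not carry over. Pictures are saved under pics/ and viewed, and the job is handed in when it is done.

```bash
ls; mkdir -p pics
python3 - <<'E'
from rig import r, optics
import cv2, numpy as np
print(r.get_state(), r.grasp_offset)
for n in ("side","top","wrist"):
    print(n, optics.camera_model(n))
for n in ("side","top"):
    im,d=optics.grab_frame(n)
    cv2.imwrite(f"pics/{n}0.png",im[:,:,::-1]); np.save(f"pics/{n}0.npy",d)
E
```

```text
pics
{'t': 0.0, 'joint_positions': array([-1.3314958 ,  0.41801898, -0.01031859,  1.61418217,  0.00471816,
        1.11068566, -0.0529721 ]), 'joint_vel': array([-1.95179623e-04, -1.20599361e-04,  1.94825897e-03, -1.15162407e-03,
       -8.69095386e-05, -2.30789535e-04,  1.27920532e-05]), 'tau': array([-5.22104383e-04, -8.64456940e+01,  6.78650793e-01, -4.34912038e+01,
        1.90462387e-02,  7.50716863e-03,  9.60789976e-06]), 'ee_pos': array([173.11210253, 600.18211415, 230.62874871]), 'tool_rot': array([-4.39531184e-01, -3.11061759e+00,  1.99225666e-03]), 'wrist_force': array([-1.2566057 , -0.09434675,  0.28380783]), 'torque': array([-0.0047426 ,  0.03602903, -0.0059586 ]), 'gripper_width': 85.86029458220392} 18.700000000000003
side {'fx': 613.2549761647276, 'fy': 613.2549761647276, 'cx': 316.12435248389954, 'cy': 244.67189535109685, 'dist_coeffs': array([-0.19536593,  0.        ,  0.        ,  0.        ,  0.        ]), 'origin': array([ -66.81192696, -728.38677798,  762.20799764]), 'attitude': array([-2.1554007 ,  0.79292057, -0.36036232])}
top {'fx': 518.767654750995, 'fy': 518.767654750995, 'cx': 319.4685130621521, 'cy': 249.75521366932207, 'dist_coeffs': array([-0.13050191,  0.        ,  0.        ,  0.        ,  0.        ]), 'origin': array([ 429.74744122,  -68.36071959, 1186.07307182]), 'attitude': array([-2.17199417,  2.22298006, -0.07735714])}
wrist {'fx': 409.63754154308566, 'fy': 409.63754154308566, 'cx': 320.56772064020873, 'cy': 247.11347572194086, 'dist_coeffs': array([-0.02508762,  0.        ,  0.        ,  0.        ,  0.        ]), 'T_tool_cam': array([[-5.60373634e-04, -9.56916992e-01, -2.90361079e-01,
         7.41780491e+01],
       [ 9.99999485e-01, -7.81793062e-04,  6.46566405e-04,
         6.00383704e-01],
       [-8.45712657e-04, -2.90360567e-01,  9.56916938e-01,
        -1.42729205e+02],
       [ 0.00000000e+00,  0.00000000e+00,  0.00000000e+00,
         1.00000000e+00]])}
```

View pics/top0.png

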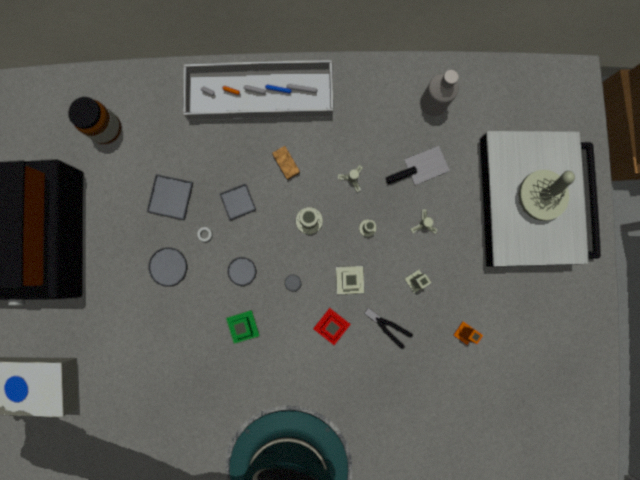

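View pics/side0.png

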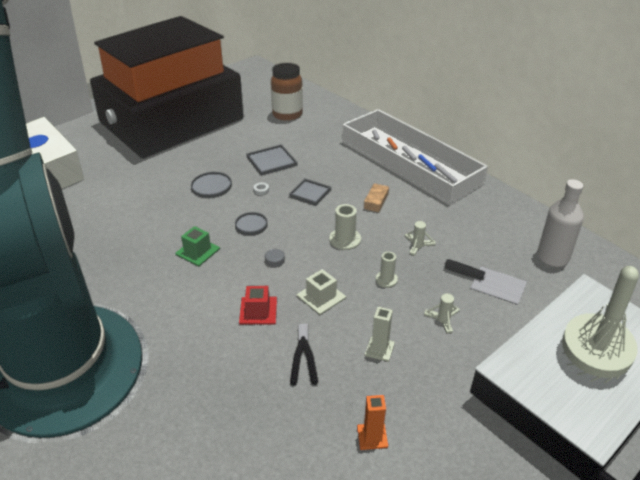

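```bash
cat > h.py <<'E'
import numpy as np, cv2
from scipy.spatial.transform import Rotation as R
from rig import r, optics
def cam(n,st=None):
    m=optics.camera_model(n)
    K=np.array([[m['fx'],0,m['cx']],[0,m['fy'],m['cy']],[0,0,1]])
    if n=='wrist':
        T=np.eye(4);T[:3,:3]=R.from_rotvec(st['tool_rot']).as_matrix();T[:3,3]=st['ee_pos']
        T=T@m['T_tool_cam']; Rm,o=T[:3,:3],T[:3,3]
    else: Rm=R.from_rotvec(m['attitude']).as_matrix(); o=np.array(m['origin'])
    return K,np.array(m['dist_coeffs']),Rm,o
def proj(c,P):
    K,d,Rm,o=c; P=np.atleast_2d(P).astype(float)
    return cv2.projectPoints(P,cv2.Rodrigues(Rm.T)[0],-Rm.T@o,K,d)[0].reshape(-1,2)
def ray(c,uv,z):
    K,d,Rm,o=c
    x=cv2.undistortPoints(np.array(uv,float).reshape(-1,1,2),K,d).reshape(-1,2)
    D=np.c_[x,np.ones(len(x))]@Rm.T
    return o+D*((z-o[2])/D[:,2])[:,None]
def cloud(c,dep):
    K,d,Rm,o=c
    v,u=np.mgrid[:480,:640]
    x=cv2.undistortPoints(np.stack([u,v],-1).reshape(-1,1,2).astype(float),K,d).reshape(-1,2)
    z=dep.reshape(-1,1)
    P=(np.c_[x,np.ones(len(x))]*z)@Rm.T+o
    P[z[:,0]==0]=np.nan
    return P.reshape(480,640,3)
E
python3 - <<'E'
from h import *
c=cam('top')
print(proj(c,[[0,0,0],[173,600,231],[500,0,0]]), proj(cam('side'),[[0,0,0],[173,600,231],[500,0,0]]))
P=cloud(c,np.load('pics/top0.npy'))
z=P[...,2]; print(np.nanmedian(z[100:300,150:450]))
im=cv2.imread('pics/top0.png')
cv2.imwrite('pics/top_crop.png',cv2.resize(im[130:350,140:480],None,fx=2.35,fy=2.35,interpolation=cv2.INTER_CUBIC))
zz=np.clip(np.nan_to_num(z)*2.5+20,0,255).astype(np.uint8)
cv2.imwrite('pics/top_z.png',cv2.resize(zz[130:350,140:480],None,fx=2.35,fy=2.35,interpolation=cv2.INTER_NEAREST))
n,l,s,ce=cv2.connectedComponentsWithStats(((z>3)&(z<120)).astype(np.uint8))
for i in range(1,n):
    if 25<s[i,4]<3000: 
        m=l==i; q=P[m]; print(ce[i].round(),s[i,4],q.mean(0).round(),'zmax',q[:,2].max().round(),'ext',np.ptp(q[:,:2],axis=0).round())
E
```

```text
[[288.13891653 468.06260984]
 [-24.21535379 416.90602084]
 [283.01139542 250.0765945 ]] [[ 61.17490958 367.23798251]
 [  8.024966    87.10065655]
 [299.44619971 239.20565585]]
1.0073616905074232
[436.  99.] 807 [ 825. -349.   76.] zmax 120.0 ext [117. 102.]
[104. 127.] 959 [783. 396.  69.] zmax 120.0 ext [118. 102.]
[418. 168.] 861 [ 682. -317.    9.] zmax 25.0 ext [ 94. 150.]
[286. 162.] 508 [699. -11.  21.] zmax 29.0 ext [78. 69.]
[352. 177.] 249 [ 660. -162.   23.] zmax 54.0 ext [63. 61.]
[169. 196.] 1243 [631. 261.   6.] zmax 16.0 ext [115. 107.]
[237. 201.] 696 [614. 103.   6.] zmax 15.0 ext [83. 81.]
[309. 220.] 566 [563. -60.  40.] zmax 78.0 ext [61. 64.]
[424. 223.] 280 [ 553. -323.   23.] zmax 57.0 ext [58. 65.]
[367. 228.] 243 [ 544. -191.   33.] zmax 63.0 ext [44. 41.]
[204. 233.] 140 [542. 179.  11.] zmax 19.0 ext [39. 37.]
[167. 266.] 964 [469. 267.   6.] zmax 14.0 ext [90. 94.]
[241. 271.] 564 [455.  96.   7.] zmax 19.0 ext [71. 69.]
[350. 279.] 726 [ 429. -149.   23.] zmax 52.0 ext [70. 66.]
[418. 281.] 344 [ 423. -297.   47.] zmax 91.0 ext [52. 62.]
[292. 282.] 223 [426. -20.  16.] zmax 23.0 ext [39. 37.]
[ 16. 302.] 85 [393. 598.  75.] zmax 91.0 ext [19. 83.]
[332. 326.] 765 [ 326. -107.   22.] zmax 50.0 ext [98. 87.]
[388. 327.] 530 [ 319. -236.   11.] zmax 19.0 ext [101. 115.]
[242. 327.] 726 [329.  93.  23.] zmax 51.0 ext [76. 75.]
[467. 334.] 436 [ 302. -408.   42.] zmax 93.0 ext [56. 83.]
[576. 458.] 27 [ -12. -682.    4.] zmax 7.0 ext [19. 34.]
```

View pics/top_crop.png

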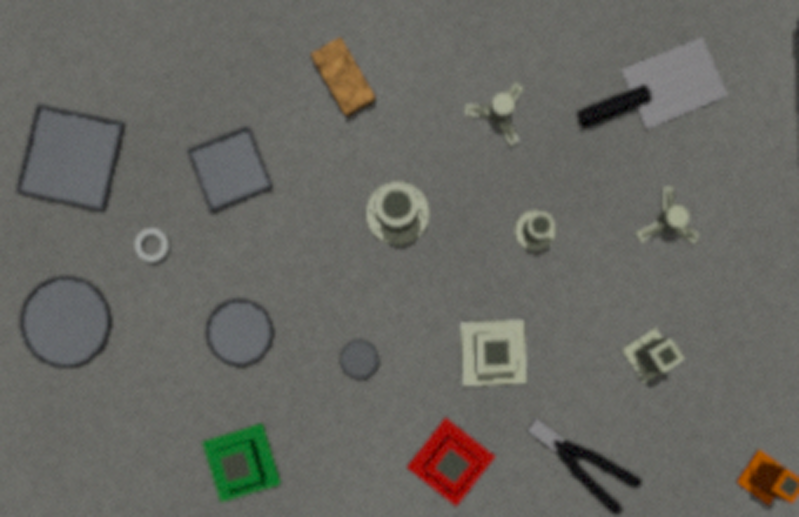

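View pics/top_z.png

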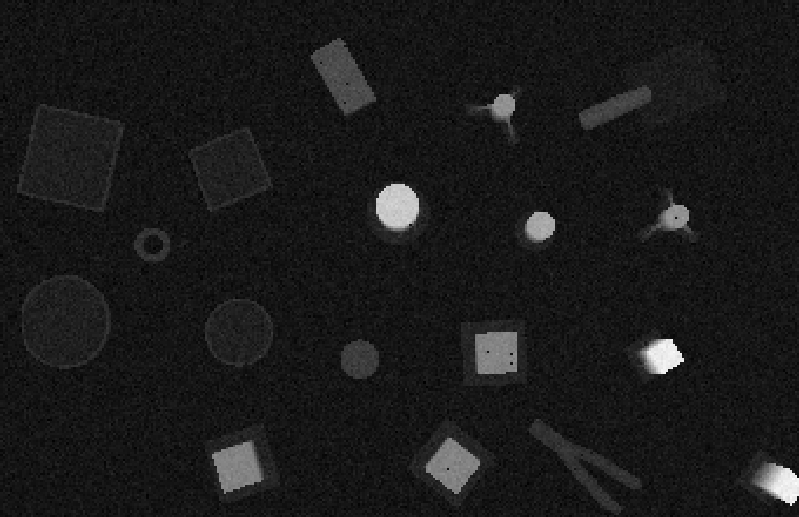

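```bash
cat > m.py <<'E'
from h import *
im={};P={};C={}
for n in('top','side'):
    im[n]=cv2.imread(f'pics/{n}0.png');C[n]=cam(n);P[n]=cloud(C[n],np.load(f'pics/{n}0.npy'))
H=dict(sqS=(423,-297,86),rdL=(563,-60,72),rdS=(544,-191,58),sqL=(429,-149,44),triA=(660,-162,50),triB=(553,-323,50))
for k,(x,y,h) in H.items():
    for n in('top','side'):
        q=P[n]; m=(abs(q[...,0]-x)<45)&(abs(q[...,1]-y)<45)&(q[...,2]>h-7)&(q[...,2]<h+9)
        nn,l,s,ce=cv2.connectedComponentsWithStats(m.astype(np.uint8)); i=1+np.argmax(s[1:,4])
        v,u=np.nonzero(l==i)
        w=ray(C[n],np.c_[u,v],h)[:,:2].astype(np.float32)
        mr=cv2.minAreaRect(w)
        print(k,n,len(u),'cent',w.mean(0).round(1),'rect',np.round(mr[0],1),np.round(mr[1],1),round(mr[2],1),'z',np.median(q[l==i][:,2]).round(1))
E
python3 m.py
python3 - <<'E'
from h import *
im=cv2.imread('pics/top0.png')
cv2.imwrite('pics/dish_crop.png',cv2.resize(im[165:295,140:270],None,fx=4.6,fy=4.6,interpolation=cv2.INTER_CUBIC))
E
```

```text
sqS top 135 cent [ 422.3 -301.2] rect [ 422.4 -301.3] [24.6 24.8] 29.5 z 86.5
sqS side 244 cent [ 417.7 -303.8] rect [ 417.7 -303.9] [31.7 24.7] 32.3 z 86.9
rdL top 263 cent [566.7 -60.4] rect [567.1 -60.6] [36.7 37. ] 88.7 z 72.3
rdL side 284 cent [563.3 -62.3] rect [563.  -63.2] [49.6 37.6] 48.3 z 73.5
rdS top 112 cent [ 546.7 -193.6] rect [ 546.2 -193.6] [24.2 24.3] 88.3 z 58.9
rdS side 162 cent [ 541.9 -195. ] rect [ 541.5 -195.7] [37.  24.5] 44.2 z 59.1
sqL top 301 cent [ 429.4 -150.3] rect [ 429.1 -149.7] [37.5 37.4] 88.6 z 44.5
sqL side 436 cent [ 425.5 -152.2] rect [ 425.5 -152.2] [44.1 43.7] 1.0 z 45.3
triA top 69 cent [ 662.9 -163.3] rect [ 662.8 -163.5] [19.  19.1] 43.2 z 49.7
triA side 107 cent [ 659.3 -164.1] rect [ 658.4 -164.4] [32.  20.7] 41.9 z 51.1
triB top 82 cent [ 553.5 -323.9] rect [ 553.3 -324.1] [20.5 20.1] 88.9 z 50.0
triB side 138 cent [ 548.2 -326.2] rect [ 547.4 -326.3] [29.  21.5] 40.3 z 49.8
```

View pics/dish_crop.png

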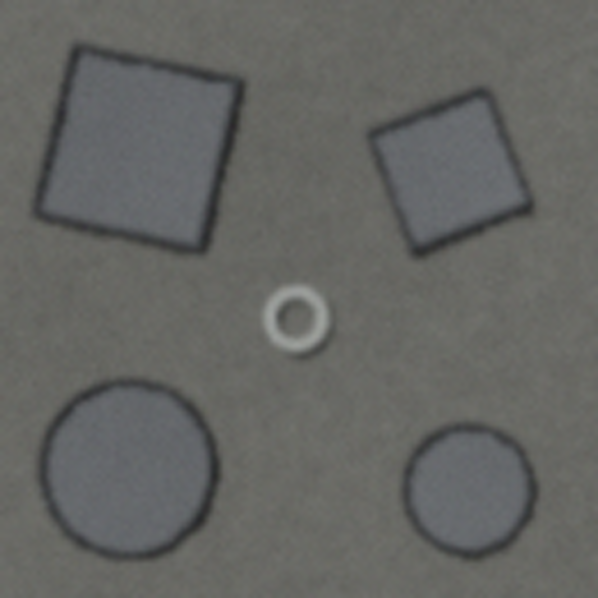

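```bash
python3 - <<'E'
from h import *
c=cam('top')
def g(pts): 
    return (np.array(pts)+.5)/4.6-.5+[140,165]
for n,p in dict(sqL=[(78,44),(244,79),(204,252),(35,213)],sqS=[(370,132),(487,88),(533,208),(417,256)],rdL=[(129,378),(219,468),(129,560),(40,468)],rdS=[(470,422),(537,490),(470,558),(403,490)]).items():
    w=ray(c,g(p),10)[:,:2]; e=np.diff(np.r_[w,w[:1]],axis=0)
    print(n,'c',w.mean(0).round(1),'side',np.linalg.norm(e,axis=1).round(1),'diag',np.linalg.norm(w[0]-w[2]).round(1),np.linalg.norm(w[1]-w[3]).round(1),'ang',np.degrees(np.arctan2(e[:,1],e[:,0])).round(1))
E
cat > go.py <<'E'
# usage: go.py x y z(TCP) yawdeg(of jaw axis, mod 180)
import sys
from h import *
s=r.get_state(); Rm=R.from_rotvec(s['tool_rot'])
M=Rm.as_matrix(); yaw=np.degrees(np.arctan2(M[1,1],M[0,1]))
print('tcp',s['ee_pos'].round(1),'jaw yaw',yaw.round(1),'zaxis',M[:,2].round(3),'w',round(s['gripper_width'],1),'q7',s['joint_positions'][6].round(2),'t',s['t'])
if len(sys.argv)>3:
    x=np.array(list(map(float,sys.argv[1:4]))); ty=float(sys.argv[4]) if len(sys.argv)>4 else yaw
    d=(ty-yaw+90)%180-90
    # desired rotation: tool z down exactly, jaw y at yaw+d
    a=np.radians(yaw+d); Y=np.array([np.cos(a),np.sin(a),0]);Z=np.array([0,0,-1.]);X=np.cross(Y,Z)
    T=np.c_[X,Y,Z]
    rv=R.from_matrix(M.T@T).as_rotvec()
    print('shift cm (current axes)',(M.T@(x-s['ee_pos'])/10).round(2),'turn',rv.round(3),'rows>=',np.ceil(np.linalg.norm(rv)/.18),'| shift in turned axes',(T.T@(x-s['ee_pos'])/10).round(2))
E
python3 go.py 422.3 -301.2 200 30; python3 go.py 422.3 -301.2 200 120
```

```text
sqL c [629.2 258.4] side [87.5 89.2 89.1 88.1] diag 125.3 124.9 ang [-103.6  166.7   75.7  -14.3]
sqS c [612.6 101. ] side [62.4 64.9 62.3 66.9] diag 90.6 90.9 ang [ -70.7 -160.   111.2   20.1]
rdL c [468.  264.5] side [64.3 64.1 64.6 63.3] diag 90.5 90.8 ang [-135.4  134.2   43.9  -46.1]
rdS c [453.7  94. ] side [47.3 47.  47.3 47.1] diag 67.1 66.4 ang [-136.4  134.2   43.7  -45.8]
tcp [173.1 600.3 230.8] jaw yaw 73.9 zaxis [-0.    -0.001 -1.   ] w 85.5 q7 -0.05 t 0.1
shift cm (current axes) [-48.92 -79.71   3.16] turn [-0.001  0.     0.766] rows>= 5.0 | shift in turned axes [-90.53 -23.49   3.08]
tcp [173.1 600.3 230.8] jaw yaw 73.9 zaxis [-0.    -0.001 -1.   ] w 85.5 q7 -0.05 t 0.1
shift cm (current axes) [-48.92 -79.71   3.16] turn [-0.001 -0.    -0.804] rows>= 5.0 | shift in turned axes [ 23.49 -90.53   3.08]
```

```bash
python3 go.py 480 200 231
```

```text
tcp [173.1 600.3 230.8] jaw yaw 73.9 zaxis [-0.    -0.001 -1.   ] w 85.5 q7 -0.05 t 0.1
shift cm (current axes) [-4.058e+01 -2.996e+01  1.000e-02] turn [-0.001  0.     0.   ] rows>= 1.0 | shift in turned axes [-4.058e+01 -2.996e+01 -2.000e-02]
```

```bash
python3 -m jog '[[-4,-3,0,0,0,0,-1],[-4,-3,0,0,0,0,-1],[-4,-3,0,0,0,0,-1],[-4,-3,0,0,0,0,-1],[-4,-3,0,0,0,0,-1],[-4,-3,0,0,0,0,-1],[-4,-3,0,0,0,0,-1],[-4,-3,0,0,0,0,-1],[-4,-3,0,0,0,0,-1],[-4,-3,0,0,0,0,-1]]'; python3 go.py 422.3 -301.2 180 30
```

```text
t: 1.35
ee_pos: [475.0, 200.0, 231.2]
tool_rot: [-0.439, -3.111, 0.0]
wrist_force: [0.2, 0.9, -0.3]
gripper_width: 85.2
tcp [475.  200.  231.2] jaw yaw 73.9 zaxis [-0. -0. -1.] w 85.2 q7 0.89 t 1.35
shift cm (current axes) [ -8.81 -49.62   5.13] turn [-0.    -0.     0.767] rows>= 5.0 | shift in turned axes [-40.77 -29.63   5.12]
```

```bash
python3 -m jog '[[-0.9,-5,0.5,0,0,0,-1],[-0.9,-5,0.5,0,0,0,-1],[-0.9,-5,0.5,0,0,0,-1],[-0.9,-5,0.5,0,0,0,-1],[-0.9,-5,0.5,0,0,0,-1],[-0.9,-5,0.5,0,0,0,-1],[-0.9,-5,0.5,0,0,0,-1],[-0.9,-5,0.5,0,0,0,-1],[-0.8,-4.8,0.5,0,0,0,-1],[-0.8,-4.8,0.5,0,0,0,-1]]'; python3 -m jog '[[0,0,0,0,0,0.17,-1],[0,0,0,0,0,0.17,-1],[0,0,0,0,0,0.17,-1],[0,0,0,0,0,0.17,-1],[0,0,0,0,0,0.087,-1],[0,0,0,0,0,0,-0.3],[0,0,0,0,0,0,-0.3],[0,0,0,0,0,0,-0.3],[0,0,0,0,0,0,-0.3],[0,0,0,0,0,0,-0.3]]'; python3 go.py 422.3 -301.2 31 30
python3 - <<'E'
from h import *
s=r.get_state()
im,d=optics.grab_frame('wrist'); cv2.imwrite('pics/w1.png',im[:,:,::-1])
c=cam('wrist',s); P=cloud(c,d); m=(abs(P[...,2]-86)<9)
v,u=np.nonzero(m); w=ray(c,np.c_[u,v],86)[:,:2].astype(np.float32); k=np.linalg.norm(w-[422,-301],axis=1)<35
print(k.sum(),cv2.minAreaRect(w[k]),np.median(P[m][:,2]))
E
```

```text
t: 2.6
ee_pos: [421.1, -300.9, 181.1]
tool_rot: [-0.439, -3.111, -0.0]
wrist_force: [1.1, -0.1, -0.7]
gripper_width: 85.3
t: 3.85
ee_pos: [421.5, -299.6, 181.4]
tool_rot: [1.571, 2.72, -0.0]
wrist_force: [-0.4, 0.2, 0.6]
gripper_width: 55.3
tcp [ 421.5 -299.6  181.4] jaw yaw 30.0 zaxis [ 0. -0. -1.] w 55.3 q7 1.36 t 3.85
shift cm (current axes) [-1.800e-01 -1.000e-02  1.504e+01] turn [ 0.  0. -0.] rows>= 1.0 | shift in turned axes [-1.800e-01 -1.000e-02  1.504e+01]
1580 ((420.5595703125, -300.6537170410156), (23.526479721069336, 26.240522384643555), 30.61441421508789) 86.0249753329324
```

View pics/w1.png

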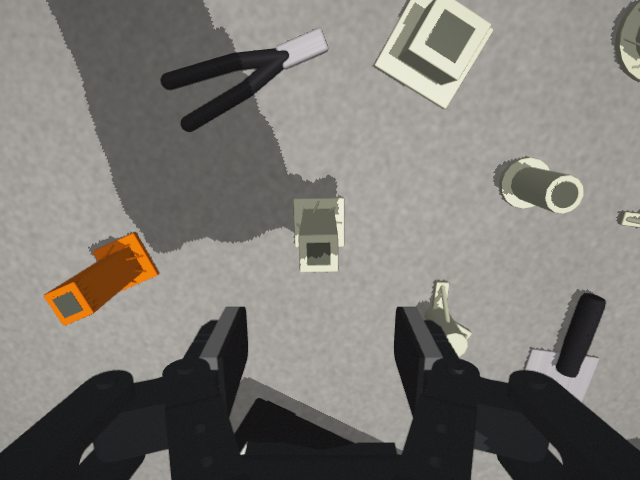

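The picture shows the pale square print (top hole near (318,252)) centred between the open jaws. The orange look-alike is well away, at (70,300).

```bash
python3 -m jog '[[-0.1,0,2,0,0,0,-0.3],[0,0,2,0,0,0,-0.3],[0,0,2,0,0,0,-0.3],[0,0,2,0,0,0,-0.3],[0,0,2,0,0,0,-0.3],[0,0,2,0,0,0,-0.3],[0,0,2,0,0,0,-0.3],[0,0,1,0,0,0,-0.3],[0,0,0,0,0,0,-0.3],[0,0,0,0,0,0,1]]'; python3 -m jog '[[0,0,0,0,0,0,1],[0,0,0,0,0,0,1],[0,0,0,0,0,0,1],[0,0,0,0,0,0,1],[0,0,0,0,0,0,1],[0,0,0,0,0,0,1],[0,0,0,0,0,0,1],[0,0,-1,0,0,0,1],[0,0,-1,0,0,0,1],[0,0,-1,0,0,0,1]]'; python3 go.py 612.6 101 145 20
```

```text
t: 5.15
ee_pos: [422.3, -300.7, 31.8]
tool_rot: [1.571, 2.72, -0.0]
wrist_force: [0.4, -0.2, -0.6]
gripper_width: 38.7
t: 6.4
ee_pos: [422.1, -300.5, 62.3]
tool_rot: [1.571, 2.72, 0.0]
wrist_force: [-0.1, -0.7, -0.8]
gripper_width: 23.5
tcp [ 422.1 -300.5   62.3] jaw yaw 30.0 zaxis [ 0. -0. -1.] w 23.5 q7 1.5 t 6.4
shift cm (current axes) [25.26 36.56 -8.27] turn [0.    0.    0.174] rows>= 1.0 | shift in turned axes [31.21 31.63 -8.27]
```

```bash
python3 -m jog '[[0,0,-2.7,0,0,0,1],[0,0,-2.8,0,0,0,1],[0,0,-2.8,0,0,0,1],[2,2.9,0,0,0,0,1],[3,4.3,0,0,0,0,1],[3,4.3,0,0,0,0,1],[3,4.3,0,0,0,0,1],[3,4.3,0,0,0,0,1],[3,4.3,0,0,0,0,1],[3,4.3,0,0,0,0,1]]'; python3 go.py 612.6 101 145 20
```

```text
t: 7.65
ee_pos: [571.3, 17.9, 145.0]
tool_rot: [1.571, 2.72, 0.0]
wrist_force: [0.2, -0.9, -0.7]
gripper_width: 23.3
tcp [571.3  17.9 145. ] jaw yaw 30.0 zaxis [ 0.001 -0.    -1.   ] w 23.3 q7 0.75 t 7.65
shift cm (current axes) [5.14 7.73 0.  ] turn [0.    0.    0.174] rows>= 1.0 | shift in turned axes [6.4  6.73 0.  ]
```

```bash
python3 -m jog '[[2,3,0,0,0,0,1],[2,3,0,0,0,0,1],[1.1,1.7,0,0,0,0,1],[0,0,0,0,0,0.174,1],[0,0,2,0,0,0,1],[0,0,2,0,0,0,1],[0,0,2,0,0,0,1],[0,0,1.5,0,0,0,1],[0,0,0,0,0,0,1],[0,0,0,0,0,0,1]]'; python3 go.py 612.6 101 36.2 20
python3 - <<'E'
from h import *
s=r.get_state()
im,d=optics.grab_frame('wrist'); cv2.imwrite('pics/w2.png',im[:,:,::-1])
c=cam('wrist',s); o=im[:,:,::-1].copy()
a=np.radians(20.);ux=np.array([np.cos(a),np.sin(a),0]);uy=np.array([-np.sin(a),np.cos(a),0])
pts=[np.array([612.6,101,10])+i*33*ux+j*33*uy for i,j in((1,1),(1,-1),(-1,-1),(-1,1))]
cv2.polylines(o,[proj(c,pts).astype(int)],True,(0,0,255),1); cv2.imwrite('pics/w2o.png',o)
E
```

```text
t: 8.9
ee_pos: [612.3, 98.6, 69.7]
tool_rot: [1.802, 2.573, 0.0]
wrist_force: [0.3, -0.5, -0.4]
gripper_width: 22.9
tcp [612.3  98.6  69.7] jaw yaw 20.0 zaxis [ 0.001 -0.    -1.   ] w 22.9 q7 0.53 t 8.9
shift cm (current axes) [0.21 0.11 3.35] turn [ 0.001  0.    -0.   ] rows>= 1.0 | shift in turned axes [0.21 0.11 3.35]
```

View pics/w2o.png

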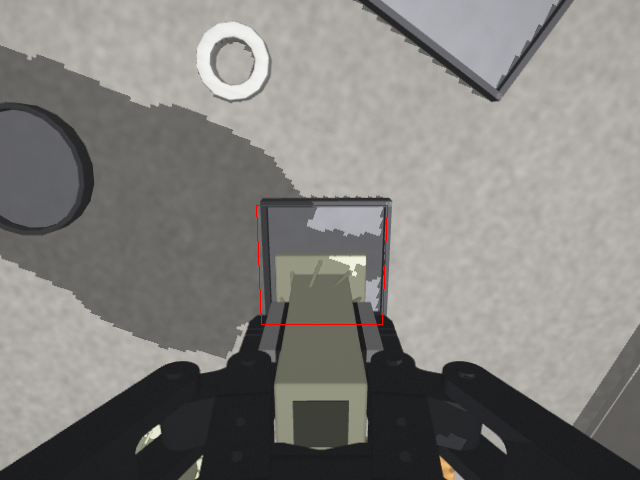

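The red outline is the predicted dish rim. The real rim, from (262,200) to (390,200), sits about 4 px to the right and 5 px higher, roughly 2 mm off. I'll correct by +3 mm in tool x and y.

```bash
python3 -m jog '[[0.3,0.3,0,0,0,0,1],[0,0,1,0,0,0,1],[0,0,1,0,0,0,1],[0,0,0.8,0,0,0,1],[0,0,0.4,0,0,0,1],[0,0,0.1,0,0,0,1],[0,0,0.05,0,0,0,1],[0,0,0,0,0,0,1],[0,0,0,0,0,0,1],[0,0,0,0,0,0,1]]'; python3 go.py
```

```text
t: 10.2
ee_pos: [614.0, 102.7, 36.1]
tool_rot: [1.802, 2.573, 0.0]
wrist_force: [-1.1, -0.9, 5.0]
gripper_width: 23.3
tcp [614.  102.7  36.1] jaw yaw 20.0 zaxis [ 0.  0. -1.] w 23.3 q7 0.54 t 10.2
```

Contact with the floor reads 5 N. I'll release and retreat.

```bash
python3 -m jog '[[0,0,0,0,0,0,0.2],[0,0,0,0,0,0,-0.3],[0,0,0,0,0,0,-0.3],[0,0,0,0,0,0,-0.3],[0,0,0,0,0,0,-0.3],[0,0,-1.5,0,0,0,-0.3],[0,0,-3,0,0,0,-0.3],[0,0,-4,0,0,0,-0.3],[0,0,-4,0,0,0,-0.3],[0,0,-2,0,0,0,-0.3]]'; python3 go.py 566 -60.5 150 20
python3 - <<'E'
from h import *
s=r.get_state()
im,d=optics.grab_frame('wrist'); cv2.imwrite('pics/w3.png',im[:,:,::-1])
c=cam('wrist',s); P=cloud(c,d); m=(abs(P[...,2]-90)<8)
v,u=np.nonzero(m); w=ray(c,np.c_[u,v],90)[:,:2].astype(np.float32);k=np.linalg.norm(w-[613,102],axis=1)<35
print(k.sum(),cv2.minAreaRect(w[k]),np.median(P[m][k][:,2]))
E
```

```text
t: 11.45
ee_pos: [614.4, 102.5, 183.8]
tool_rot: [1.801, 2.572, 0.004]
wrist_force: [-0.4, -0.1, -0.9]
gripper_width: 55.6
tcp [614.4 102.5 183.8] jaw yaw 20.0 zaxis [ 0.003  0.001 -1.   ] w 55.6 q7 0.45 t 11.45
shift cm (current axes) [-13.67 -10.13   3.35] turn [ 0.003  0.    -0.   ] rows>= 1.0 | shift in turned axes [-13.67 -10.13   3.38]
1598 ((613.902099609375, 103.60939025878906), (23.49115753173828, 26.02528190612793), 19.11143684387207) 90.22090175831194
```

View pics/w3.png

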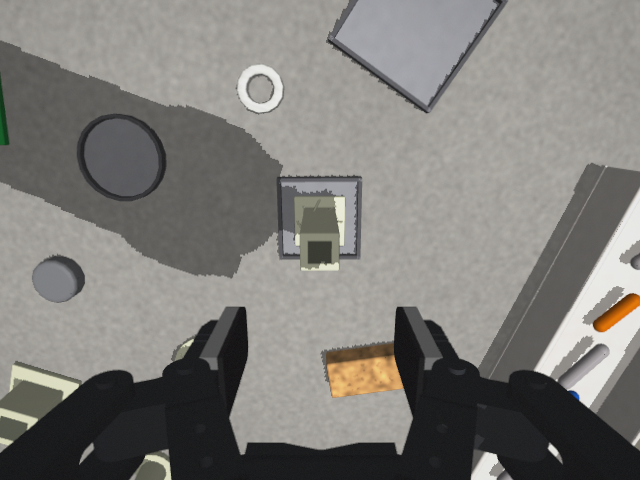

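The square small print stands inside its dish: foot at (295–345, 197–270), dish at (278–360, 178–260), top height 90.2 as expected. Next is the round large print.

```bash
python3 -m jog '[[-2.7,-2,0,0,0,0,-1],[-2.7,-2,0,0,0,0,-1],[-2.7,-2,0,0,0,0,-1],[-2.7,-2,0,0,0,0,-1],[-2.8,-2.1,0,0,0,0,-1],[0,0,1,0,0,0,-1],[0,0,1.4,0,0,0,-1],[0,0,1,0,0,0,-1],[0,0,0,0,0,0,-1],[0,0,0,0,0,0,-1]]'
cat > wl.py <<'E'
import sys
from h import *
n,x,y,h=sys.argv[1],*map(float,sys.argv[2:5])
s=r.get_state()
im,d=optics.grab_frame('wrist'); cv2.imwrite(f'pics/{n}.png',im[:,:,::-1])
c=cam('wrist',s); P=cloud(c,d); m=(abs(P[...,2]-h)<7)
v,u=np.nonzero(m); w=ray(c,np.c_[u,v],h)[:,:2].astype(np.float32);k=np.linalg.norm(w-[x,y],axis=1)<35
print(k.sum(),cv2.minAreaRect(w[k]),'circ',cv2.minEnclosingCircle(w[k]),np.median(P[m][k][:,2]))
E
python3 wl.py w4 566 -60 72; python3 go.py 566 -60.5 23 20
```

```text
t: 12.75
ee_pos: [565.5, -59.4, 146.9]
tool_rot: [1.801, 2.574, -0.0]
wrist_force: [0.1, -0.3, -0.9]
gripper_width: 85.3
3806 ((565.4296264648438, -58.459327697753906), (38.732425689697266, 40.82423782348633), 21.394306182861328) circ ((565.915283203125, -58.31835174560547), 20.63507843017578) 72.32059580894443
tcp [565.6 -59.5 147.1] jaw yaw 20.0 zaxis [ 0. -0. -1.] w 84.9 q7 0.74 t 12.8
shift cm (current axes) [-0.1   0.   12.41] turn [0. 0. 0.] rows>= 1.0 | shift in turned axes [-0.1   0.   12.41]
```

View pics/w4.png

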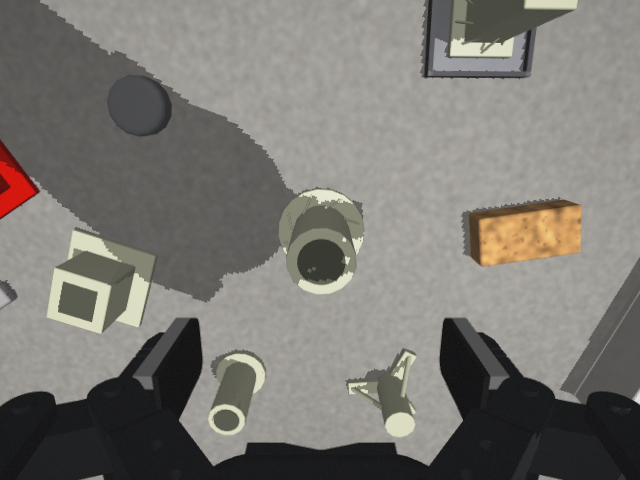

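The column top at (321,262) is centred between the jaws. I'll descend and grip.

```bash
python3 -m jog '[[0,0,2,0,0,0,-1],[0,0,2,0,0,0,-1],[0,0,2,0,0,0,-1],[0,0,2,0,0,0,-1],[0,0,2,0,0,0,-1],[0,0,1.6,0,0,0,-1],[0,0,0.8,0,0,0,-1],[0,0,0,0,0,0,-0.3],[0,0,0,0,0,0,1],[0,0,0,0,0,0,1]]'; python3 go.py; python3 -m jog '[[0,0,0,0,0,0,1],[0,0,0,0,0,0,1],[0,0,0,0,0,0,1],[0,0,0,0,0,0,1],[0,0,0,0,0,0,1],[0,0,-1,0,0,0,1],[0,0,-2,0,0,0,1],[0,0,-3,0,0,0,1],[0,0,-3,0,0,0,1],[0,0,-2,0,0,0,1]]'; python3 go.py 468 264.5 135 20
```

```text
t: 14.05
ee_pos: [565.8, -59.7, 23.7]
tool_rot: [1.801, 2.573, 0.001]
wrist_force: [-1.3, 1.3, 2.3]
gripper_width: 39.0
tcp [565.8 -59.7  23.7] jaw yaw 20.0 zaxis [ 0.001  0.    -1.   ] w 39.0 q7 0.85 t 14.05
t: 15.3
ee_pos: [565.8, -59.7, 135.3]
tool_rot: [1.801, 2.572, 0.002]
wrist_force: [0.5, -0.1, -1.6]
gripper_width: 38.8
tcp [565.8 -59.7 135.3] jaw yaw 20.0 zaxis [ 0.002  0.    -1.   ] w 38.8 q7 0.75 t 15.3
shift cm (current axes) [3.381e+01 1.890e+00 1.000e-02] turn [ 0.002  0.    -0.   ] rows>= 1.0 | shift in turned axes [3.381e+01 1.900e+00 3.000e-02]
```

```bash
python3 -m jog '[[2.5,0.2,0,0,0,0,1],[4.5,0.2,0,0,0,0,1],[4.5,0.3,0,0,0,0,1],[4.5,0.3,0,0,0,0,1],[4.5,0.3,0,0,0,0,1],[4.5,0.2,0,0,0,0,1],[4.5,0.2,0,0,0,0,1],[4.3,0.2,0,0,0,0,1],[0,0,1.5,0,0,0,1],[0,0,2,0,0,0,1]]'
python3 -m jog '[[0,0,1.5,0,0,0,1],[0,0,1,0,0,0,1],[0,0,0,0,0,0,1],[0,0,0,0,0,0,1],[0,0,0,0,0,0,1],[0,0,0,0,0,0,1],[0,0,0,0,0,0,1],[0,0,0,0,0,0,1],[0,0,0,0,0,0,1],[0,0,0,0,0,0,1]]'; python3 go.py 468 264.5 27.7 20
python3 - <<'E'
from h import *
s=r.get_state()
im,d=optics.grab_frame('wrist'); o=im[:,:,::-1].copy()
c=cam('wrist',s); t=np.linspace(0,2*np.pi,60)
pts=np.c_[468+45*np.cos(t),264.5+45*np.sin(t),t*0+10]
cv2.polylines(o,[proj(c,pts).astype(int)],True,(0,0,255),1); cv2.imwrite('pics/w5.png',o)
E
```

```text
t: 16.55
ee_pos: [467.8, 264.2, 97.4]
tool_rot: [1.802, 2.573, 0.001]
wrist_force: [0.6, 0.0, -1.1]
gripper_width: 39.0
t: 17.8
ee_pos: [467.6, 264.5, 72.8]
tool_rot: [1.802, 2.573, -0.0]
wrist_force: [-0.5, -0.2, -0.5]
gripper_width: 39.0
tcp [467.6 264.5  72.8] jaw yaw 20.0 zaxis [ 0. -0. -1.] w 39.0 q7 0.17 t 17.8
shift cm (current axes) [-0.01  0.04  4.51] turn [-0.  0. -0.] rows>= 1.0 | shift in turned axes [-0.01  0.04  4.51]
```

View pics/w5.png

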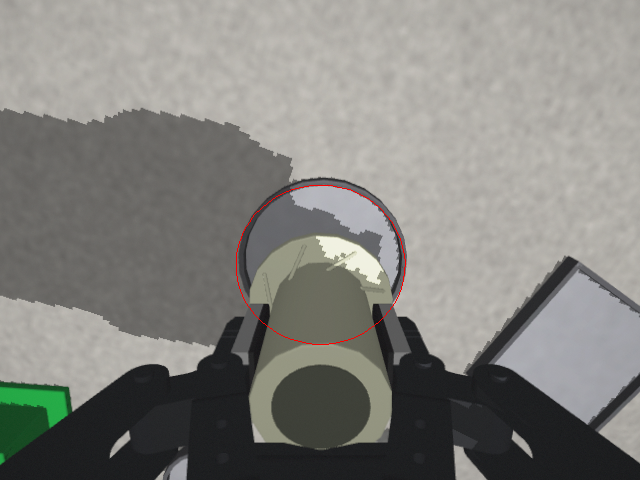

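The real rim, (238–406, 178…), lies about 5 px above the prediction, so I'll add 2.5 mm in tool x. Now lowering.

```bash
python3 -m jog '[[0.25,0,0,0,0,0,1],[0,0,1.2,0,0,0,1],[0,0,1.2,0,0,0,1],[0,0,1,0,0,0,1],[0,0,0.7,0,0,0,1],[0,0,0.3,0,0,0,1],[0,0,0.1,0,0,0,1],[0,0,0,0,0,0,1],[0,0,0,0,0,0,1],[0,0,0,0,0,0,1]]'; python3 go.py
```

```text
t: 19.1
ee_pos: [466.8, 266.9, 27.9]
tool_rot: [1.802, 2.573, 0.0]
wrist_force: [0.4, -1.2, -1.8]
gripper_width: 38.8
tcp [466.8 266.9  27.9] jaw yaw 20.0 zaxis [ 0.  0. -1.] w 38.8 q7 0.21 t 19.1
```

```bash
python3 -m jog '[[0,0,0.04,0,0,0,1],[0,0,0,0,0,0,0.2],[0,0,0,0,0,0,-0.6],[0,0,0,0,0,0,-0.6],[0,0,0,0,0,0,-0.6],[0,0,0,0,0,0,-0.6],[0,0,-2,0,0,0,-0.6],[0,0,-4,0,0,0,-0.6],[0,0,-4,0,0,0,-0.6],[0,0,-4,0,0,0,-0.6]]'; python3 wl.py w6 467 266 76; python3 go.py 545.5 -193 160 20
```

```text
t: 20.35
ee_pos: [466.8, 266.5, 170.0]
tool_rot: [1.803, 2.573, 0.001]
wrist_force: [-1.2, 0.9, 0.1]
gripper_width: 68.1
3284 ((466.3974914550781, 267.7962951660156), (38.689273834228516, 40.579925537109375), 21.20451545715332) circ ((466.362548828125, 267.8700866699219), 20.54123878479004) 76.31228701439261
tcp [468.7 267.2 174.5] jaw yaw 19.9 zaxis [ 0.005  0.004 -1.   ] w 68.3 q7 0.06 t 20.4
shift cm (current axes) [-45.88  -8.48   1.31] turn [ 0.006 -0.002 -0.001] rows>= 1.0 | shift in turned axes [-45.87  -8.52   1.45]
```

View pics/w6.png

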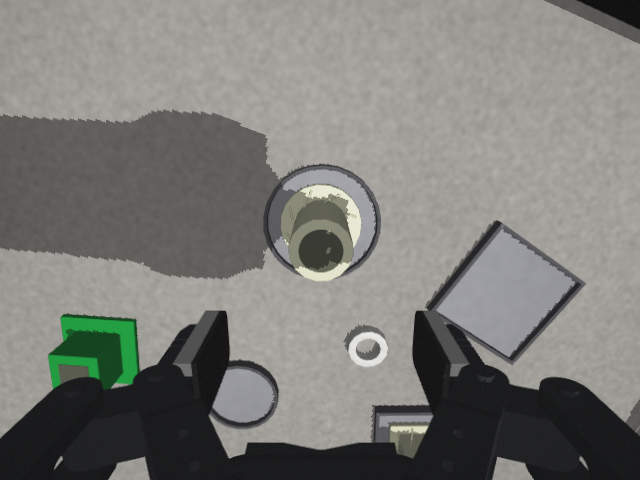

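The round large print stands in its dish: foot centred near (321,232), dish at (265–380, 165–280), top at 76.3. Next is the round small print.

```bash
python3 -m jog '[[-3,-0.5,0,0,0,0,-0.3],[-4.8,-0.9,0,0,0,0,-0.3],[-4.8,-0.9,0,0,0,0,-0.3],[-4.8,-0.9,0,0,0,0,-0.3],[-4.8,-0.9,0,0,0,0,-0.3],[-4.8,-0.9,0,0,0,0,-0.3],[-4.8,-0.9,0,0,0,0,-0.3],[-4.8,-0.9,0,0,0,0,-0.3],[-4.8,-0.9,0.5,0,0,0,-0.3],[-4.5,-0.8,0.5,0,0,0,-0.3]]'; python3 go.py 545.5 -193 160 20
```

```text
t: 21.65
ee_pos: [544.0, -195.4, 158.5]
tool_rot: [1.802, 2.572, 0.001]
wrist_force: [0.9, -0.5, 0.1]
gripper_width: 55.6
tcp [ 544.  -195.4  158.5] jaw yaw 20.0 zaxis [ 0.001 -0.    -1.   ] w 55.6 q7 1.0 t 21.65
shift cm (current axes) [ 0.17  0.22 -0.15] turn [ 0.001  0.    -0.   ] rows>= 1.0 | shift in turned axes [ 0.17  0.22 -0.15]
```

```bash
python3 wl.py w7 545 -193 58; python3 go.py 545.5 -192.8 18 20
```

```text
1349 ((545.5438842773438, -192.2213592529297), (24.842025756835938, 26.48242950439453), 19.914764404296875) circ ((545.397216796875, -192.34613037109375), 13.452091217041016) 58.257333162903564
tcp [ 543.3 -201.4  158.4] jaw yaw 19.7 zaxis [ 0.001 -0.003 -1.   ] w 55.5 q7 1.01 t 21.7
shift cm (current axes) [ 0.78  0.5  14.03] turn [-0.     0.003 -0.005] rows>= 1.0 | shift in turned axes [ 0.73  0.5  14.04]
```

View pics/w7.png

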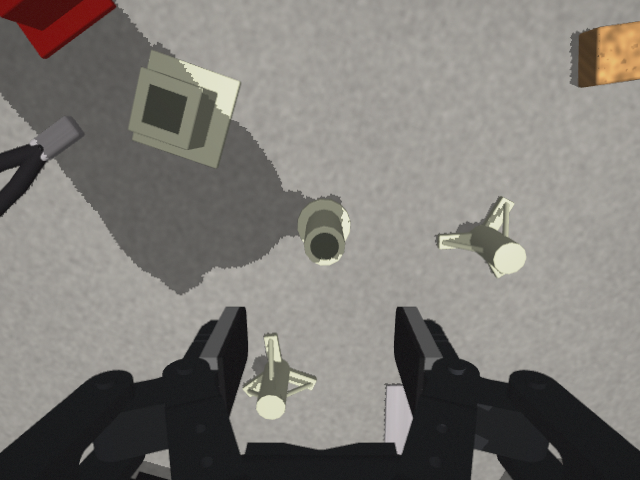

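The round small print's top is at (324,246). The arm was still settling, so I'll hold briefly and re-read.

```bash
python3 -m jog '[[0.2,0,0.5,0,0,0,-0.3],[0,0.2,2,0,0,0,-0.3],[0,0,2,0,0,0,-0.3],[0,0,2,0,0,0,-0.3],[0,0,1,0,0,0,-0.3],[0,0,0,0,0,0,-0.3],[0,0,0,0,0,0,-0.3],[0,0,0,0,0,0,-0.3],[0,0,0,0,0,0,-0.3],[0,0,0,0,0,0,-0.3]]'; python3 go.py 545.5 -192.8 18 20
```

```text
t: 22.95
ee_pos: [545.1, -191.0, 82.6]
tool_rot: [1.802, 2.573, 0.0]
wrist_force: [0.8, 0.1, 0.9]
gripper_width: 55.5
tcp [ 545.1 -191.    82.6] jaw yaw 20.0 zaxis [ 0. -0. -1.] w 55.5 q7 1.06 t 22.95
shift cm (current axes) [-0.18 -0.03  6.46] turn [0. 0. 0.] rows>= 1.0 | shift in turned axes [-0.18 -0.03  6.46]
```

```bash
python3 -m jog '[[-0.15,0,1.5,0,0,0,-0.3],[0,0,2,0,0,0,-0.3],[0,0,2,0,0,0,-0.3],[0,0,0.9,0,0,0,-0.3],[0,0,0,0,0,0,-0.3],[0,0,0,0,0,0,1],[0,0,0,0,0,0,1],[0,0,0,0,0,0,1],[0,0,0,0,0,0,1],[0,0,0,0,0,0,1]]'; python3 go.py; python3 -m jog '[[0,0,0,0,0,0,1],[0,0,0,0,0,0,1],[0,0,0,0,0,0,1],[0,0,0,0,0,0,1],[0,0,-1,0,0,0,1],[0,0,-2,0,0,0,1],[0,0,-3,0,0,0,1],[0,0,-3,0,0,0,1],[0,0,-2,0,0,0,1],[0,0,0,0,0,0,1]]'; python3 go.py 453.7 94 130 20
```

```text
t: 24.2
ee_pos: [546.0, -192.6, 19.2]
tool_rot: [1.801, 2.572, 0.001]
wrist_force: [-1.4, 0.1, 6.4]
gripper_width: 24.8
tcp [ 546.  -192.6   19.2] jaw yaw 20.0 zaxis [ 0.001 -0.    -1.   ] w 24.8 q7 1.12 t 24.2
t: 25.45
ee_pos: [546.3, -192.5, 130.1]
tool_rot: [1.8, 2.572, 0.002]
wrist_force: [0.1, -0.2, -1.7]
gripper_width: 24.8
tcp [ 546.3 -192.5  130.1] jaw yaw 20.0 zaxis [ 0.003 -0.    -1.   ] w 24.8 q7 1.02 t 25.45
shift cm (current axes) [ 3.009e+01  1.100e+00 -2.000e-02] turn [0.002 0.001 0.   ] rows>= 1.0 | shift in turned axes [3.009e+01 1.100e+00 1.000e-02]
```

```bash
python3 -m jog '[[2.5,0.1,0,0,0,0,1],[4.2,0.2,0,0,0,0,1],[4.2,0.2,0,0,0,0,1],[4.2,0.2,0,0,0,0,1],[4.2,0.1,0,0,0,0,1],[4.2,0.1,0,0,0,0,1],[4.2,0.1,0,0,0,0,1],[2.5,0.1,0,0,0,0,1],[0,0,2,0,0,0,1],[0,0,2,0,0,0,1]]'
python3 -m jog '[[0,0,1.5,0,0,0,1],[0,0,1,0,0,0,1],[0,0,0,0,0,0,1],[0,0,0,0,0,0,1],[0,0,0,0,0,0,1],[0,0,0,0,0,0,1],[0,0,0,0,0,0,1],[0,0,0,0,0,0,1],[0,0,0,0,0,0,1],[0,0,0,0,0,0,1]]'; python3 go.py 453.7 94 23.2 20
python3 - <<'E'
from h import *
s=r.get_state()
im,d=optics.grab_frame('wrist'); o=im[:,:,::-1].copy()
c=cam('wrist',s); t=np.linspace(0,2*np.pi,60)
pts=np.c_[453.7+33*np.cos(t),94+33*np.sin(t),t*0+10]
cv2.polylines(o,[proj(c,pts).astype(int)],True,(0,0,255),1); cv2.imwrite('pics/w8.png',o)
E
```

```text
t: 26.7
ee_pos: [452.1, 95.6, 87.4]
tool_rot: [-1.8, -2.574, 0.001]
wrist_force: [0.6, -0.3, -0.7]
gripper_width: 24.3
t: 27.95
ee_pos: [452.6, 95.1, 63.4]
tool_rot: [1.802, 2.573, -0.0]
wrist_force: [0.7, 0.1, -0.9]
gripper_width: 24.7
tcp [452.6  95.1  63.4] jaw yaw 20.0 zaxis [-0. -0. -1.] w 24.7 q7 0.52 t 27.95
shift cm (current axes) [-0.14  0.06  4.02] turn [-0.  0. -0.] rows>= 1.0 | shift in turned axes [-0.14  0.06  4.02]
```

View pics/w8.png

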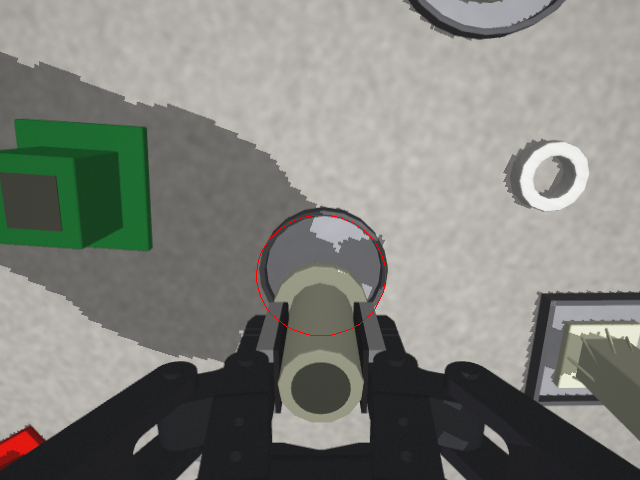

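The real rim sits about 6 px above the prediction, which is 3 mm. I'll add 1.5 mm in tool x and 1 mm in y, then lower.

```bash
python3 -m jog '[[0.15,0.1,0,0,0,0,1],[0,0,1.2,0,0,0,1],[0,0,1.2,0,0,0,1],[0,0,0.8,0,0,0,1],[0,0,0.5,0,0,0,1],[0,0,0.2,0,0,0,1],[0,0,0.1,0,0,0,1],[0,0,0,0,0,0,1],[0,0,0,0,0,0,1],[0,0,0,0,0,0,1]]'; python3 go.py
```

```text
t: 29.25
ee_pos: [453.1, 96.9, 23.5]
tool_rot: [1.802, 2.573, 0.0]
wrist_force: [-0.0, 0.4, -0.8]
gripper_width: 24.9
tcp [453.1  96.9  23.5] jaw yaw 20.0 zaxis [ 0.  0. -1.] w 24.9 q7 0.58 t 29.25
```

```bash
python3 -m jog '[[0,0,0.05,0,0,0,1],[0,0,0,0,0,0,0.2],[0,0,0,0,0,0,-0.3],[0,0,0,0,0,0,-0.3],[0,0,0,0,0,0,-0.3],[0,0,0,0,0,0,-0.3],[0,0,-2,0,0,0,-0.3],[0,0,-4,0,0,0,-0.3],[0,0,-4,0,0,0,-0.3],[0,0,-3,0,0,0,-0.3]]'; python3 wl.py w9 453 97 62; python3 go.py 429 -150 150 0
```

```text
t: 30.5
ee_pos: [453.2, 96.9, 154.4]
tool_rot: [1.802, 2.573, 0.001]
wrist_force: [-0.5, -0.5, -0.8]
gripper_width: 55.5
1425 ((452.9331970214844, 97.61124420166016), (25.288015365600586, 26.474361419677734), 19.932106018066406) circ ((452.9827880859375, 97.43643188476562), 13.56032943725586) 62.32532988478172
tcp [454.5  96.9 157.1] jaw yaw 20.0 zaxis [ 0.003  0.002 -1.   ] w 55.6 q7 0.36 t 30.55
shift cm (current axes) [-22.34 -10.83   0.65] turn [ 0.004 -0.001  0.348] rows>= 2.0 | shift in turned axes [-24.69  -2.55   0.71]
```

View pics/w9.png

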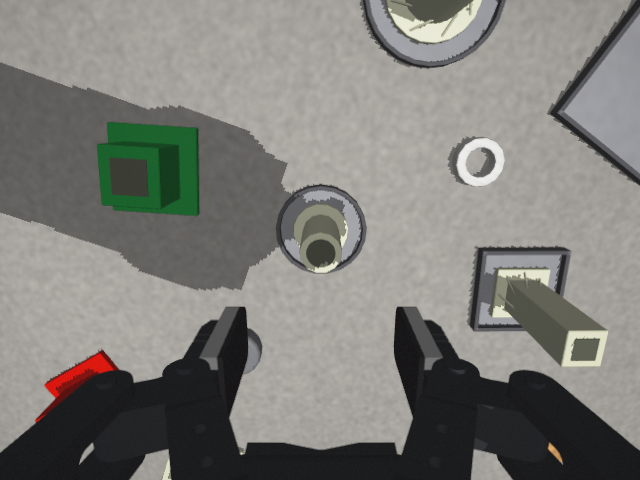

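The round small print stands in its dish: foot near (321,233), dish at (278–365, 187–272), top at 62.3. Last is the square large print.

```bash
python3 -m jog '[[0,0,0,0,0,0.174,-0.6],[0,0,0,0,0,0.174,-0.6],[-3,-0.3,0,0,0,0,-0.6],[-4.5,-0.5,0,0,0,0,-0.6],[-4.5,-0.5,0,0,0,0,-0.6],[-4.5,-0.5,0,0,0,0,-0.6],[-4.5,-0.4,0,0,0,0,-0.6],[-3.7,-0.4,0,0,0,0,-0.6],[0,0,0,0,0,0,-0.6],[0,0,0,0,0,0,-0.6]]'; python3 wl.py w10 429 -150 44; python3 go.py 429 -150 12 0
```

```text
t: 31.8
ee_pos: [427.3, -149.8, 152.8]
tool_rot: [-2.22, -2.222, 0.0]
wrist_force: [0.0, 0.6, -0.0]
gripper_width: 68.2
3474 ((427.88250732421875, -148.4180145263672), (37.82405471801758, 39.38991165161133), 0.9739987254142761) circ ((427.8316650390625, -148.91769409179688), 26.37049102783203) 44.25597621132387
tcp [ 427.4 -149.4  152.8] jaw yaw 0.1 zaxis [-0.  0. -1.] w 68.4 q7 0.62 t 31.85
shift cm (current axes) [-0.06  0.16 14.08] turn [-0.    -0.     0.002] rows>= 1.0 | shift in turned axes [-0.06  0.16 14.08]
```

View pics/w10.png

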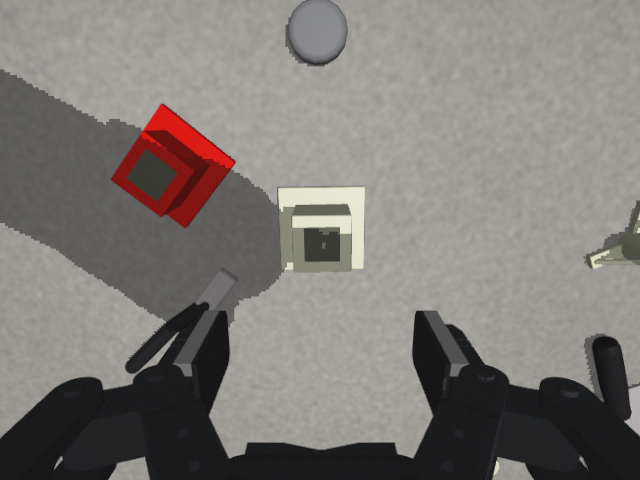

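The print's top is at (322,243), centred, and turned about 1°. The grey disc at (317,30) and the red look-alike at (170,165) are clear.

```bash
python3 -m jog '[[0,0.05,2,0,0,-0.015,-0.6],[0,0,2,0,0,0,-0.6],[0,0,2,0,0,0,-0.6],[0,0,2,0,0,0,-0.6],[0,0,2,0,0,0,-0.6],[0,0,2,0,0,0,-0.6],[0,0,1.4,0,0,0,-0.6],[0,0,0.8,0,0,0,-0.6],[0,0,0,0,0,0,-0.6],[0,0,0,0,0,0,-0.6]]'; python3 go.py; python3 -m jog '[[0,0,0,0,0,0,1],[0,0,0,0,0,0,1],[0,0,0,0,0,0,1],[0,0,0,0,0,0,1],[0,0,0,0,0,0,1],[0,0,0,0,0,0,1],[0,0,0,0,0,0,1],[0,0,0,0,0,0,1],[0,0,0,0,0,0,1],[0,0,0,0,0,0,1]]'; python3 go.py 629 260 130 -14
```

```text
t: 33.1
ee_pos: [428.1, -150.2, 11.4]
tool_rot: [2.203, 2.239, 0.001]
wrist_force: [0.0, -0.6, -0.2]
gripper_width: 68.4
tcp [ 428.1 -150.2   11.4] jaw yaw 0.9 zaxis [ 0.001 -0.    -1.   ] w 68.4 q7 0.9 t 33.1
t: 34.35
ee_pos: [428.0, -150.1, 11.4]
tool_rot: [2.203, 2.239, 0.001]
wrist_force: [-3.0, 2.1, 12.8]
gripper_width: 37.0
tcp [ 428.  -150.1   11.4] jaw yaw 0.9 zaxis [ 0.001  0.    -1.   ] w 37.0 q7 0.9 t 34.35
shift cm (current axes) [ 40.69  20.76 -11.84] turn [ 0.001 -0.     0.26 ] rows>= 2.0 | shift in turned axes [ 44.66   9.58 -11.86]
```

```bash
python3 -m jog '[[0,0,-1,0,0,0,1],[0,0,-3,0,0,0,1],[0,0,-4,0,0,0,1],[0,0,-4,0,0,0,1],[0,0,0,0,0,0.13,1],[0,0,0,0,0,0.13,1],[3,0.6,0,0,0,0,1],[4.7,1,0,0,0,0,1],[4.7,1,0,0,0,0,1],[4.7,1,0,0,0,0,1]]'; python3 go.py 629 260 130 -14
```

```text
t: 35.6
ee_pos: [504.5, 8.6, 131.5]
tool_rot: [2.475, 1.934, 0.001]
wrist_force: [0.1, 0.5, -0.5]
gripper_width: 37.3
tcp [504.5   8.6 131.5] jaw yaw -14.0 zaxis [ 0.  0. -1.] w 37.3 q7 0.15 t 35.6
shift cm (current axes) [27.4   6.01  0.16] turn [ 0. -0.  0.] rows>= 1.0 | shift in turned axes [27.41  6.    0.15]
```

```bash
python3 -m jog '[[4.6,1,0,0,0,0,1],[4.6,1,0,0,0,0,1],[4.6,1,0,0,0,0,1],[4.6,1,0,0,0,0,1],[4.5,1,0,0,0,0,1],[4.5,1,0,0,0,0,1],[0,0,2,0,0,0,1],[0,0,2,0,0,0,1],[0,0,2,0,0,0,1],[0,0,1,0,0,0,1]]'
python3 -m jog '[[0,0,0.5,0,0,0,1],[0,0,0.5,0,0,0,1],[0,0,0,0,0,0,1],[0,0,0,0,0,0,1],[0,0,0,0,0,0,1],[0,0,0,0,0,0,1],[0,0,0,0,0,0,1],[0,0,0,0,0,0,1],[0,0,0,0,0,0,1],[0,0,0,0,0,0,1]]'; python3 go.py 629.2 258.4 15.4 -14
python3 - <<'E'
from h import *
s=r.get_state()
im,d=optics.grab_frame('wrist'); o=im[:,:,::-1].copy()
c=cam('wrist',s); a=np.radians(-14.);ux=np.array([np.cos(a),np.sin(a),0]);uy=np.array([-np.sin(a),np.cos(a),0])
pts=[np.array([629.2,258.4,10])+i*45*ux+j*45*uy for i,j in((1,1),(1,-1),(-1,-1),(-1,1))]
cv2.polylines(o,[proj(c,pts).astype(int)],True,(0,0,255),1); cv2.imwrite('pics/w11.png',o)
E
```

```text
t: 36.85
ee_pos: [627.9, 257.6, 59.5]
tool_rot: [-2.476, -1.933, 0.002]
wrist_force: [-0.1, -1.1, -0.2]
gripper_width: 37.4
t: 38.1
ee_pos: [628.4, 258.5, 50.9]
tool_rot: [2.475, 1.935, -0.0]
wrist_force: [-0.1, 0.3, -0.9]
gripper_width: 37.3
tcp [628.4 258.5  50.9] jaw yaw -14.0 zaxis [-0. -0. -1.] w 37.3 q7 -0.18 t 38.1
shift cm (current axes) [0.01 0.07 3.55] turn [0. 0. 0.] rows>= 1.0 | shift in turned axes [0.01 0.07 3.55]
```

View pics/w11.png

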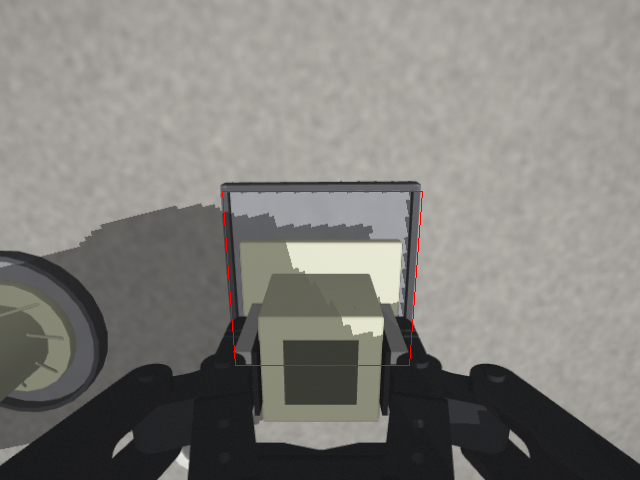

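The rim's top edge is at row 184 against 191 predicted, about 3 mm off. I'll add 3 mm in tool x and lower.

```bash
python3 -m jog '[[0.3,0,0,0,0,0,1],[0,0,1,0,0,0,1],[0,0,1,0,0,0,1],[0,0,0.8,0,0,0,1],[0,0,0.5,0,0,0,1],[0,0,0.2,0,0,0,1],[0,0,0.05,0,0,0,1],[0,0,0,0,0,0,1],[0,0,0,0,0,0,1],[0,0,0,0,0,0,1]]'; python3 go.py
```

```text
t: 39.4
ee_pos: [629.2, 261.4, 15.5]
tool_rot: [2.475, 1.935, 0.0]
wrist_force: [-0.7, -0.5, 0.3]
gripper_width: 37.0
tcp [629.2 261.4  15.5] jaw yaw -14.0 zaxis [ 0. -0. -1.] w 37.0 q7 -0.17 t 39.4
```

```bash
python3 -m jog '[[0,0,0.05,0,0,0,1],[0,0,0,0,0,0,0.2],[0,0,0,0,0,0,-0.6],[0,0,0,0,0,0,-0.6],[0,0,0,0,0,0,-0.6],[0,0,0,0,0,0,-0.6],[0,0,-2,0,0,0,-0.6],[0,0,-4,0,0,0,-0.6],[0,0,-4,0,0,0,-0.6],[0,0,-4,0,0,0,-0.6]]'; python3 -m jog '[[0,0,-1,0,0,0,-0.6],[0,0,0,0,0,0,-0.6],[0,0,0,0,0,0,-0.6],[0,0,0,0,0,0,-0.6],[0,0,0,0,0,0,-0.6],[0,0,0,0,0,0,-0.6],[0,0,0,0,0,0,-0.6],[0,0,0,0,0,0,-0.6],[0,0,0,0,0,0,-0.6],[0,0,0,0,0,0,-0.6]]'; python3 wl.py w12 629 261 48
python3 - <<'E'
from h import *
im,d=optics.grab_frame('side'); cv2.imwrite('pics/side1.png',im[:,:,::-1])
E
```

```text
t: 40.65
ee_pos: [629.3, 261.2, 157.7]
tool_rot: [2.475, 1.934, 0.001]
wrist_force: [0.8, 0.6, -0.5]
gripper_width: 68.5
t: 41.9
ee_pos: [629.2, 261.4, 164.9]
tool_rot: [2.475, 1.935, -0.0]
wrist_force: [0.6, 0.0, 0.7]
gripper_width: 68.3
3291 ((629.3035888671875, 263.0046081542969), (38.96745681762695, 37.8586540222168), 75.99136352539062) circ ((629.33349609375, 262.9565124511719), 26.36961555480957) 48.211455674938406
```

View pics/w12.png

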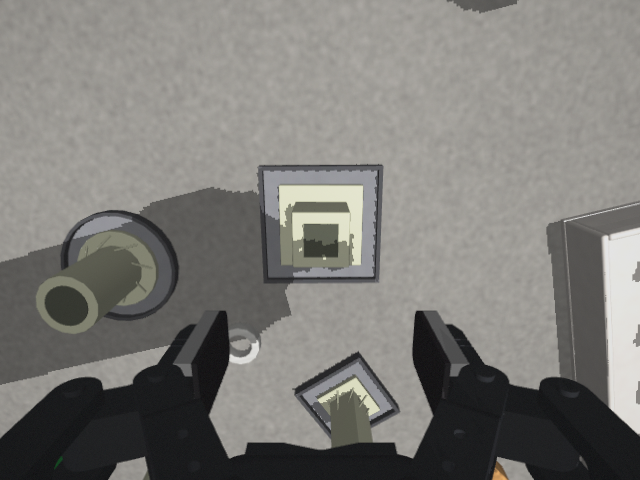

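View pics/side1.png

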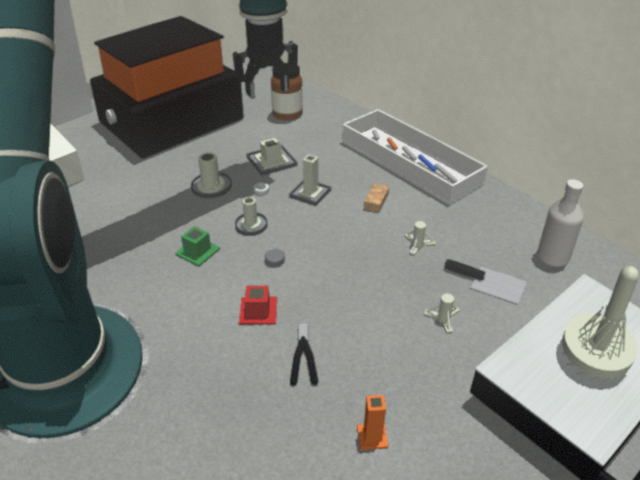

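All four prints stand upright in their own dishes. In the side view they are at (208,175), (272,153), (310,178) and (249,215). Both tripods, at (419,237) and (445,310), and the look-alikes haven't moved. The gripper is open and clear.

Run:
```python
from rig import r
print(r.get_state()['t']); print(r.finish_job())
```

```text
42.0
the job is handed in; nothing more can be done
None
```

All four prints are in their matching dishes. I placed them tallest first: square small, round large, round small, square large. Each was let go before the next was fetched, and I handed the job in at t = 42 s of the 96 s allowed.

- **Seating:** After each release, the wrist camera showed the foot inside the rim. The tops measured 90.2, 76.3, 62.3 and 48.2 mm, against 90, 76, 62 and 48 expected, so each print stands flat on its dish floor.
- **Rest of the scene:** The last side view shows all four upright and the two tripods and the coloured look-alikes where they were. The gripper was open and clear of everything.
- **Forces:** The highest wrist force I read was about 13 N, while gripping the last print. I only read it at the end of each move.
- **Disagreement:** The wrist camera put the dishes 2–3 mm from where the top camera did. I corrected for that before lowering each print, and the last measured centres agreed with the tool position to 1–2 mm.

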